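Spread the chestnuts, refit the gas knob and hold it pressed to light

TASK

Get the chestnuts roasting. First spread the heap in the pan into one even layer, every chestnut lying on the pan's floor with a finger's width of clear space between any two; then take the control knob, which was off for cleaning, turn it so that the flat in its socket matches the flat on the D-shaped tap spindle, push it fully onto the spindle and press the spindle all the way down, as for lighting the gas. Finish while still holding the knob pressed down (do not let go), and leave the timer, spice tin and cutlery where they are.

Things in the scene. Friction and masses are not known exactly. Their poses are not given: they have to be found in the camera images.
- pan_floor (a point): centre of the flat inner floor of the black iron chestnut pan, which stands firmly on the cooker and does not move; 106 mm above the worktop. Floor radius about 98 mm; the wall rises 28 mm above the floor, flaring to 111 mm inner radius. The handle sticks out to the right (-y). x points to the cooker's back, z up; the tap spindle stands 160 mm in front of this point (-x).
- cooker: stainless gas cooker, fixed, 310 deep (x) x 240 wide x 66 mm high, black panel along its front edge; origin under its centre, x to its back, z up. To its left, over the sink, stands a tall dish rack (x beyond 0.68 m, y above -0.02 m, from 0.33 m height up; its leg at y = 0.04 m): draw the arm back before swinging it to or from the left
- chestnut_1: brown chestnut, one of five alike, round, 30 mm across, 30 mm high, flat underneath, about 20 g; origin at its middle, z through its tip; lying flat it is 15 mm above the pan's floor. At the start three touch side by side, a fourth sits on top of them (middle 39 mm above the floor) and the fifth lies a little apart.
- chestnut_2: brown chestnut, one of five alike, round, 30 mm across, 30 mm high, flat underneath, about 20 g; origin at its middle, z through its tip; lying flat it is 15 mm above the pan's floor. At the start three touch side by side, a fourth sits on top of them (middle 39 mm above the floor) and the fifth lies a little apart.
- chestnut_3: brown chestnut, one of five alike, round, 30 mm across, 30 mm high, flat underneath, about 20 g; origin at its middle, z through its tip; lying flat it is 15 mm above the pan's floor. At the start three touch side by side, a fourth sits on top of them (middle 39 mm above the floor) and the fifth lies a little apart.
- chestnut_4: brown chestnut, one of five alike, round, 30 mm across, 30 mm high, flat underneath, about 20 g; origin at its middle, z through its tip; lying flat it is 15 mm above the pan's floor. At the start three touch side by side, a fourth sits on top of them (middle 39 mm above the floor) and the fifth lies a little apart.
- chestnut_5: brown chestnut, one of five alike, round, 30 mm across, 30 mm high, flat underneath, about 20 g; origin at its middle, z through its tip; lying flat it is 15 mm above the pan's floor. At the start three touch side by side, a fourth sits on top of them (middle 39 mm above the floor) and the fifth lies a little apart.
- knob: dark grey cooker knob, loose, standing on its skirt on the worktop, cast metal, about 130 g. Origin: centre of its underside. Skirt 48 mm across, 38 at 14 mm height, closed on top at 16.5 mm; above it a grip bar 14 mm wide (y), 40 mm long (x), up to 40 mm height: take it across the bar, fingertips above 17 mm. White pointer line on the +x end. The D socket opens in the underside.
- knob_seat (a point): point on the knob's axis at the inner end of its socket, 14 mm above the underside; it meets the spindle's tip when the knob is fully on. The socket is a D hole 14 mm deep, 13.6 mm bore, its flat 2 mm from the axis on the pointer (+x) side.
- knob_pointer (a point): top of the bar at its pointer end: 20 mm along +x from the knob's axis, 40 mm above its underside
- spindle_tip (a point): centre of the top end of the brass tap spindle, upright in the black panel, 22 mm above it, 89 mm above the worktop. D section, 12 mm round, one flat 1.2 mm from the axis facing this frame's +x; z up; tip chamfered 1.4 mm. The knob fits with its +x (pointer) along this +x. The tap stands up to about 1 rad anticlockwise of the cooker's x; it turns against 0.015 N m of friction.
- spindle (a joint): how far the spindle is pressed down, m: 0 up, 0.006 down on its stop. A spring pushes it up with 5 N at the top, 10 N fully down; it rises when let go. With the knob fully on, the knob's underside is 8 mm above the panel, 2 mm when pressed.
- kitchen_timer: bystander: dark round kitchen timer 60 mm across, 25 mm high, on the front strip of the worktop; origin centre of underside
- spice_tin: bystander: off-white round tin 62 mm across, 25 mm high, behind the cooker; origin centre of underside
- small_spoon: bystander: teaspoon 130 mm long, black handle, lying on the front strip; origin at its middle
- table_fork: bystander: fork 193 mm long, black handle, lying on the front strip to the left; origin at its middle

How it is judged:
By the outcome, as a careful person would: the job done as asked, in the order asked, and still so for the second after the job is handed in, while the arm keeps its last pose, push and grip.
It also fails if it takes over 72 s, if anything falls off the work surface, if the arm or the gripper's body presses on something with over 40 N, if the wrist force passes 120 N, or if a joint passes its speed limit or range.

ROBOT

A 6-joint arm with a two-finger parallel gripper is mounted at the origin on a cart in front of the work surface, level with it; the furniture and walls round the work are solid. World frame = base frame: x ahead of the robot, y to its left, z up, the work surface at z = 0. Lengths are in mm, angles in rad, forces in N, time in s.
With the tool pointing down it reaches from about 275 to 850 mm from the base axis. Payload 19 kg.
Tool frame: the origin (TCP) lies at the very end of the fingers, on their centre line; the grasp point (between the pads) lies 19 mm behind it; z points along the fingers, y is the direction in which the jaws open and shut (so a half turn about z gives the same grasp; the last joint's range is limited). The gripper opens to 85 mm and grips with 20 to 120 N. Pads are 22 mm wide; open, the fingers measure 114 mm over their backs; the gripper's body (76 mm by 85 mm) begins 54 mm behind the grasp point. The pads swing forward as they close: fully open they stand 13 mm farther back than shut.
Start: joints at [-1.394, 0.15, 1.437, -0, 1.554, -0.134], TCP at [175.821, -547.428, 231.267] pointing down, gripper open.
Joint ranges: [-2.8, 2.8], [-0.68, 2.1], [0.12, 2.68], [-1.39, 4.53], [0.16, 2.79], [-2.81, 2.81]. Speed limits (rad/s): [1.89, 1.89, 2.22, 3.01, 3.01, 3.01].

INTERFACE

Orientations are given as a rotation vector (axis times angle).
In Python, from rig import robot, effector, kinematics, get_obs, cams, job gives the robot as it stands. Calls block until the motion is done:
- robot.move_pose(position, orientation): joint-space move of the TCP to a pose.
- robot.servo_line(position, rot=None, speed=150, max_force=None): straight line of the TCP; rot=None keeps the orientation; speed is the mean speed in mm/s. With max_force (N) it stops when the force on the tool has changed by that much, and returns True; else False.
- robot.movej(angles): joint-space move.
- effector.set_gripper(opening): finger opening in mm; the grip force is fixed at half the most; returns when the fingers have stopped.
- robot.pause(seconds).
- kinematics.ik(position, orientation): joint angles nearest the present ones, or None.
- get_obs(): the state.
- cams.grab_frame(name): name is "side" or "top" or "wrist"; returns a dict with "pixels" (480x640x3 uint8, red, green, blue), "intrinsics" (3x3 intrinsics, pixels), "rvec" (rotation vector, rad) and "tvec" (3), from world to camera coordinates, as OpenCV has them; the wrist camera has in their place "T_tool_cam" (4x4, takes a point from camera to tool coordinates, whose origin is the TCP and whose axes are the flange's). Camera axes: x right, y down, z forward; pixel columns grow to the right and rows downward; lengths in mm; the calibration is good to about 2 mm. A picture is of the moment at which its call begins: read the wrist's pose just before it. There is no depth.
A pose or a line that the arm cannot do raises robot.MotionError and nothing moves.
- job.hand_in(): hands the job in, once; it reports no verdict.
The state is a dict: "t": time; "qpos": joint angles; "dq": joint speeds; "joint_efforts": joint torques, N m; "tool_pos": TCP position; "tcp_rot": TCP orientation; "ft_force": force on the tool from outside, world axes, zero at the start; "wrist_torque": the same for the moment, N m; "width": finger opening in mm.
Only numpy, scipy, OpenCV 4.12 (cv2) and the standard library are available. Lean on these libraries where they do the work, as an engineer would, in place of code of your own. Each camera call takes 0.05 s, during which the arm holds its last target. There are 200 camera calls.

## Working session

There is one attempt and no reset: what is moved stays moved. The work goes in short steps, each a Python script; the robot and the scene stay as the last script left them, time stands still between calls to the robot, and variables do not carry over. Pictures are saved under pics/ and viewed, and the job is handed in when it is done.

```bash
ls; mkdir -p pics
python3 - <<'E'
from rig import robot, effector, kinematics, get_obs, cams, job
import cv2
o=get_obs();print(o)
for n in ("top","side","wrist"):
    f=cams.grab_frame(n); cv2.imwrite(f"pics/{n}0.png",f["pixels"][...,::-1])
    print(n,{k:v for k,v in f.items() if k!="pixels"})
E
```

```text
pics
{'t': 0.0, 'qpos': array([-1.39399512e+00,  1.50965882e-01,  1.43801729e+00,  1.45724615e-05,
        1.55379692e+00, -1.34014292e-01]), 'dq': array([ 1.24935265e-03, -1.16557099e-03, -4.93930530e-05, -1.40508234e-03,
        1.23611104e-03, -9.43645846e-04]), 'joint_efforts': array([ 7.49855426e-04, -7.13054752e+01, -5.70870924e+01, -1.06535203e-04,
        8.73367768e-03, -4.00830004e-06]), 'tool_pos': array([ 175.79005481, -547.21501336,  230.69375702]), 'tcp_rot': array([-3.10255864e+00, -4.86080768e-01,  1.70126960e-05]), 'ft_force': array([ 0.26153482, -0.41877548,  0.82282669]), 'wrist_torque': array([ 0.00433261,  0.04692843, -0.03594806]), 'width': 85.34521209468508}
top {'intrinsics': array([[550.36281348,   0.        , 321.96824379],
       [  0.        , 550.36281348, 240.45278504],
       [  0.        ,   0.        ,   1.        ]]), 'rvec': array([ 2.18169032, -2.22258462,  0.08859066]), 'tvec': array([  78.53847838,  605.61273045, 1505.02939149])}
side {'intrinsics': array([[505.31162876,   0.        , 324.35085572],
       [  0.        , 505.31162876, 235.30787977],
       [  0.        ,   0.        ,   1.        ]]), 'rvec': array([ 0.53386558, -2.65356118,  1.25177671]), 'tvec': array([ 557.33463616,  186.12916937, 1333.96945527])}
wrist {'intrinsics': array([[341.28548914,   0.        , 324.94814417],
       [  0.        , 341.28548914, 238.95539308],
       [  0.        ,   0.        ,   1.        ]]), 'T_tool_cam': array([[ 1.40574021e-04, -9.46819586e-01, -3.21764900e-01,
         8.27689080e+01],
       [ 9.99999946e-01,  3.72656173e-05,  3.27227104e-04,
        -3.00772859e-01],
       [-2.97834264e-04, -3.21764929e-01,  9.46819540e-01,
        -1.42500438e+02],
       [ 0.00000000e+00,  0.00000000e+00,  0.00000000e+00,
         1.00000000e+00]])}
```

View pics/top0.png

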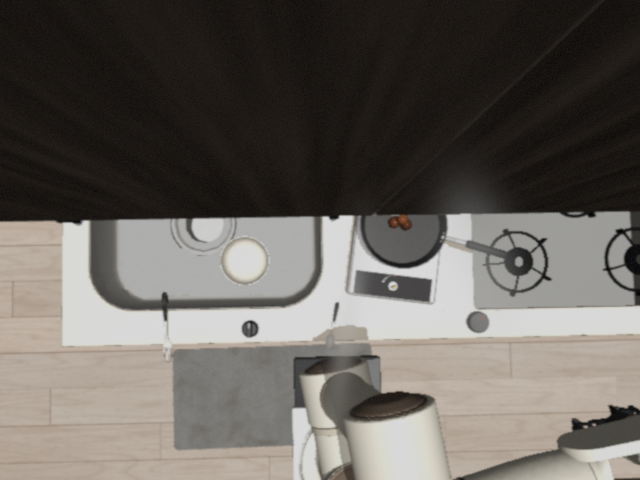

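View pics/side0.png

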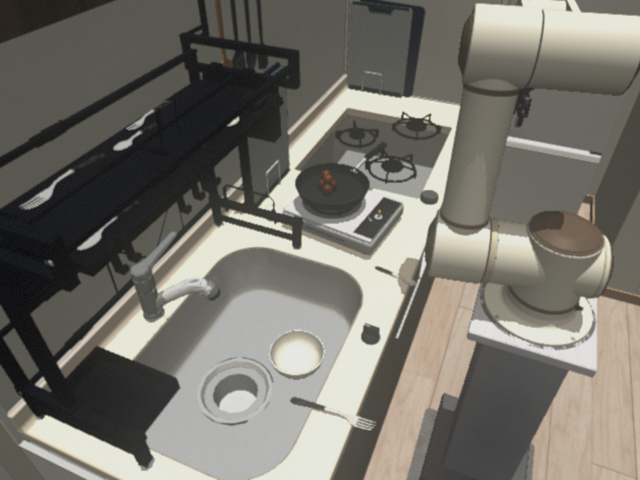

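The top view shows the cooker's black panel with the spindle at (393,286), pan centre about (402,230), knob about (250,328), timer at (478,322), spoon at (334,315) and fork at (166,320). The side view agrees: knob (370,333), spindle (378,215). I'll write helpers and locate them.

```bash
cat > h.py <<'E'
from rig import robot, effector, kinematics, get_obs, cams, job
import cv2, numpy as np
from scipy.spatial.transform import Rotation as R
def cam(n):
    """frame, K, camera-to-world R, camera centre"""
    o=get_obs(); f=cams.grab_frame(n); K=f["intrinsics"]
    if n=="wrist":
        T=f["T_tool_cam"]; Rt=R.from_rotvec(o["tcp_rot"]).as_matrix()
        return f["pixels"],K,Rt@T[:3,:3],Rt@T[:3,3]+o["tool_pos"]
    Rw=R.from_rotvec(f["rvec"]).as_matrix()
    return f["pixels"],K,Rw.T,-Rw.T@f["tvec"]
def atz(c,uv,z):
    """world points at height z seen at pixels uv"""
    _,K,Rc,C=c; uv=np.atleast_2d(uv)
    d=np.c_[uv,np.ones(len(uv))]@np.linalg.inv(K).T@Rc.T
    return C+d*((z-C[2])/d[:,2])[:,None]
def proj(c,P):
    _,K,Rc,C=c; q=(np.atleast_2d(P)-C)@Rc@K.T; return q[:,:2]/q[:,2:]
def save(c,name,crop=None,s=1):
    im=c[0][...,::-1]
    if crop: x0,y0,x1,y1=crop; im=im[y0:y1,x0:x1]
    cv2.imwrite(f"pics/{name}.png",cv2.resize(im,None,fx=s,fy=s,interpolation=cv2.INTER_CUBIC))
def down(yaw):
    """tool pointing down, tool y (jaw) axis at world angle yaw+90deg... tool x at angle yaw"""
    c,s=np.cos(yaw),np.sin(yaw)
    return R.from_matrix(np.array([[c,s,0],[s,-c,0],[0,0,-1.]])).as_rotvec()
E
python3 - <<'E'
from h import *
t=cam("top"); s=cam("side"); print("C",t[3],s[3])
print("spindle",atz(t,(393,286),89),atz(s,(378,213),89))
print("knob",atz(t,(250,328),20),atz(s,(370,333),20))
print("pan",atz(t,(402,228),134)); print("timer",atz(t,(478,322),25)); print("spoon",atz(t,[(336,304),(330,345)],5)); print('cooker front',atz(t,[(347,293),(433,303)],66))
o=get_obs(); print(R.from_rotvec(o['tcp_rot']).as_matrix().round(3))
save(t,"t1",(340,210,480,310),5); save(s,"s1",(280,140,440,260),5)
E
```

```text
C [ 518.24792438  101.40498587 1535.9637557 ] [ 173.65293476 1056.717415    988.90516989]
spindle [[ 479.49279187 -115.5341105    89.        ]] [[ 477.80308775 -109.32612192   89.        ]]
knob [[371.22357527 268.18987626  20.        ]] [[369.58532154 273.21279731  20.        ]]
pan [[ 628.42311992 -135.89677339  134.        ]]
timer [[ 374.74602838 -356.33755734   25.        ]]
spoon [[430.67770751  31.52671517   5.        ]
 [318.56146995  50.40694087   5.        ]]
cooker front [[ 462.71649604    4.38988498   66.        ]
 [ 431.53670341 -224.85949537   66.        ]]
[[ 0.952  0.306 -0.   ]
 [ 0.306 -0.952  0.001]
 [ 0.    -0.001 -1.   ]]
```

View pics/t1.png

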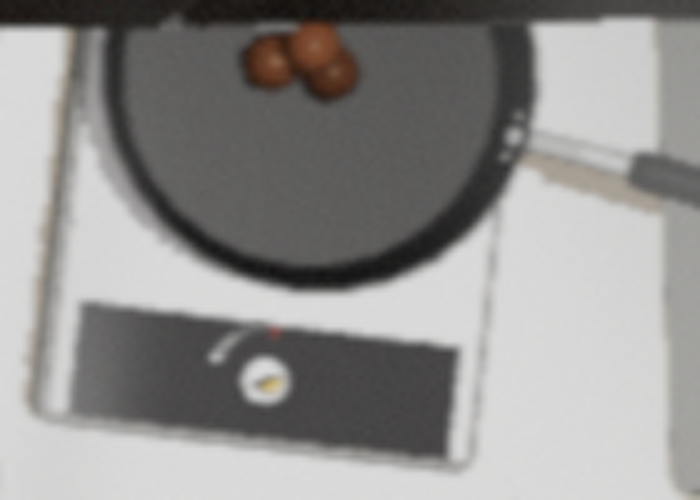

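View pics/s1.png

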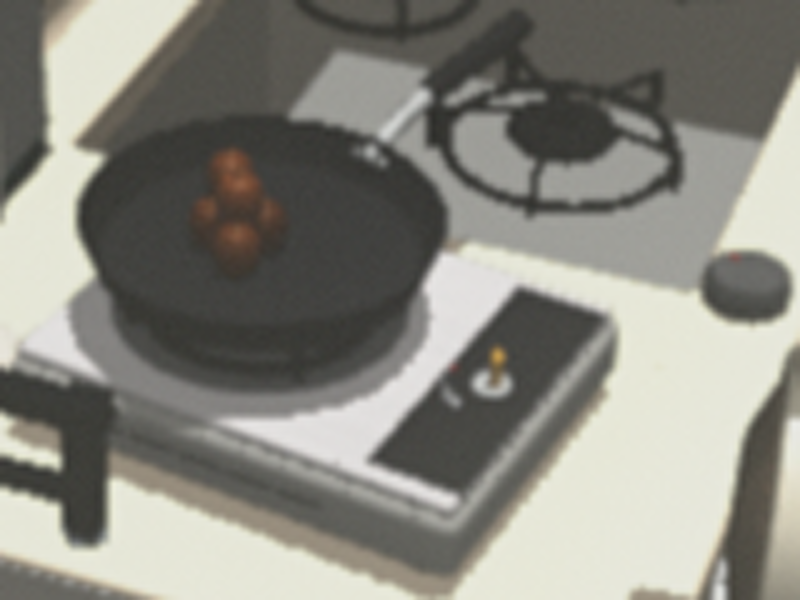

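The pan, spindle and knob are consistent with the given sizes: the cooker is yawed about -0.135 rad, and the pan is 160 mm from the spindle. Next is a closer look with the wrist camera.

Run:
```python
from h import *
t0=get_obs()['t']
robot.move_pose([555,-165,300],down(-0.135)); print(get_obs()['t']-t0, get_obs()['tool_pos'],get_obs()['qpos'])
w=cam("wrist"); save(w,"w1")
np.save("w1.npy",np.r_[w[2].ravel(),w[3]])
print(proj(w,[[637,-135,106],[479,-113,89]]))
```

```text
1.9583 [ 554.78072147 -165.70048448  299.86093403] [-4.23189065e-01  1.46097152e-01  1.30579968e+00 -1.59538364e-04
  1.68985799e+00  1.28321813e+00]
[[280.83154796 128.97134325]
 [288.11008301 276.26170603]]
```

View pics/w1.png

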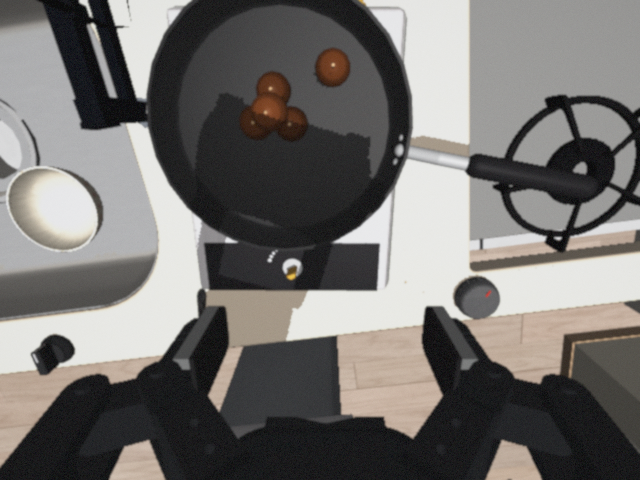

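Wrist view: the whole pan is visible. The top chestnut is at (269,112), the base three at about (255,122), (293,124) and (274,89), and the fifth at (333,67). The spindle is near (292,270) and the knob at (52,352). I'll zoom in on the spindle and chestnuts.

Run:
```python
import cv2
im=cv2.imread("pics/w1.png")
g=lambda x0,y0,x1,y1,s:cv2.resize(im[y0:y1,x0:x1],None,fx=s,fy=s,interpolation=cv2.INTER_CUBIC)
cv2.imwrite("pics/w1a.png",g(220,40,360,145,5.5)); cv2.imwrite("pics/w1b.png",g(260,245,325,290,12))
```

```text
(no output)
```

View pics/w1a.png

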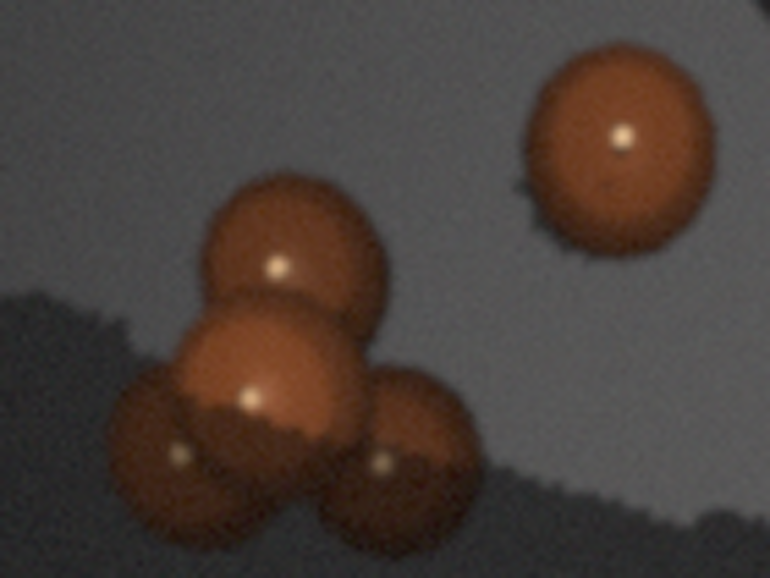

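View pics/w1b.png

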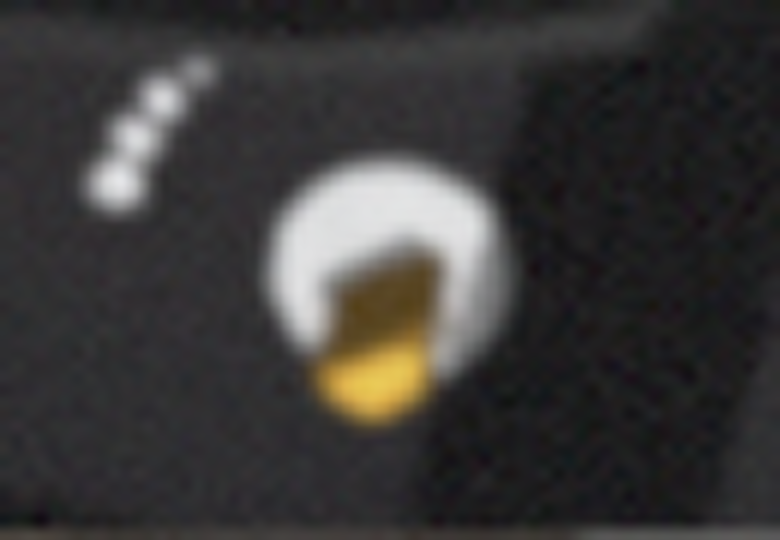

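Run:
```python
from h import *
a=np.load("w1.npy"); f=cams.grab_frame("wrist"); w=(None,f["intrinsics"],a[:9].reshape(3,3),a[9:])
P=np.r_[atz(w,(269.1,111.5),145),atz(w,[(256.9,123.1),(292.4,123.6),(273.6,88.5),(332.7,67.3)],121)]
print(P.round(1)); from scipy.spatial.distance import pdist,squareform; print(squareform(pdist(P[:,:2])).round(1)); 
# pan rim (inner) and floor circle
print("rim", atz(w,[(148,110),(411,110),(280,248)],134), "spindle", atz(w,[(286.5,275.4),(296.25,272.9),(291,279.5)],89).round(1))
```

```text
[[ 651.6 -132.8  145. ]
 [ 644.8 -116.6  121. ]
 [ 640.1 -147.9  121. ]
 [ 670.7 -136.5  121. ]
 [ 680.2 -189.3  121. ]]
[[ 0.  17.5 19.  19.4 63.3]
 [17.5  0.  31.6 32.7 80.9]
 [19.  31.6  0.  32.6 57.6]
 [19.4 32.7 32.6  0.  53.6]
 [63.3 80.9 57.6 53.6  0. ]]
rim [[ 667.20051059  -29.86124141  134.        ]
 [ 637.15605611 -250.23655887  134.        ]
 [ 529.58689028 -118.44894064  134.        ]] spindle [[ 480.3 -111.4   89. ]
 [ 481.9 -122.8   89. ]
 [ 474.6 -115.6   89. ]]
```

Chestnut spacings come out at 31–33 mm for touching pairs and about 18 mm for the top offset, against 30 and 17.3 expected, so the measurement is good. I'll use a "dice five" layout: the fifth chestnut and the right-hand one stay, and the other three go out. The top one goes first.

```bash
cat >> h.py <<'E'
def pick_place(src,ypick,dst,yplace,zpick,zplace=110,up=195,op=48):
    """move one chestnut; yaws in degrees"""
    yp,yl=np.radians([ypick,yplace])
    robot.move_pose([*src,up],down(yp)); effector.set_gripper(op)
    robot.servo_line([*src,zpick],speed=120)
    effector.set_gripper(0); w1=get_obs()["width"]
    robot.servo_line([*src,up],speed=200); w2=get_obs()["width"]
    robot.move_pose([*dst,up],down(yl))
    hit=robot.servo_line([*dst,zplace],speed=120,max_force=15)
    z=get_obs()["tool_pos"][2]; effector.set_gripper(op)
    robot.servo_line([*dst,up],speed=200)
    print("widths",w1,w2,"hit",hit,"z",z,"t",get_obs()["t"])
E
python3 - <<'E'
from h import *
pick_place((651.6,-132.8),-8,(588.5,-179),39,134)
w=cam("wrist"); save(w,"w2"); print(get_obs()['ft_force'])
E
```

```text
widths 26.824135810890922 27.074631778204576 hit True z 110.59059070562874 t 7.3667
[-0.3836864  -0.30895593 -0.23853816]
```

View pics/w2.png

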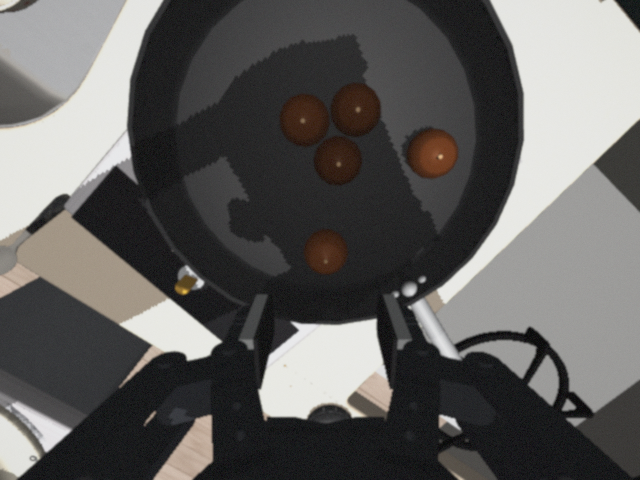

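The first chestnut is placed at (326,251). The other three are at (304,119), (356,109) and (338,160), and the fifth is at (432,153). I'll re-measure and continue.

Run:
```python
from h import *
w=cam("wrist")
P=atz(w,[(304,119),(356,109),(338,160),(432,153),(326,251)],121); print(P.round(1))
L,B,Rr=P[:3,:2]
u=L-(B+Rr)/2; u/=np.linalg.norm(u); jaw=np.degrees(np.arctan2(u[0],-u[1])); print("jawL",jaw)
wrap=lambda y:(y+100)%180-100
yL=wrap(jaw+90); d=B-Rr; yB=wrap(np.degrees(np.arctan2(d[1],d[0]))); print(yL,yB)
pick_place(L+4*u,yL,(598,-87.5)+4*u,-51,109)
w=cam("wrist"); save(w,"w3")
pick_place(B,yB,(686,-99),39,109)
robot.servo_line([600,-165,300],rot=down(-0.135),speed=250)
w=cam("wrist"); save(w,"w4")
```

```text
[[ 646.  -115.2  121. ]
 [ 669.7 -135.7  121. ]
 [ 640.4 -146.3  121. ]
 [ 679.9 -188.4  121. ]
 [ 588.9 -178.5  121. ]]
jawL -160.65784146503808
-70.65784146503808 19.820797138202252
widths 26.69045158755572 26.47256020715226 hit True z 110.01392523732615 t 13.3333
widths 26.86818974000534 26.886949395428342 hit True z 110.0924508462977 t 18.5833
```

View pics/w4.png

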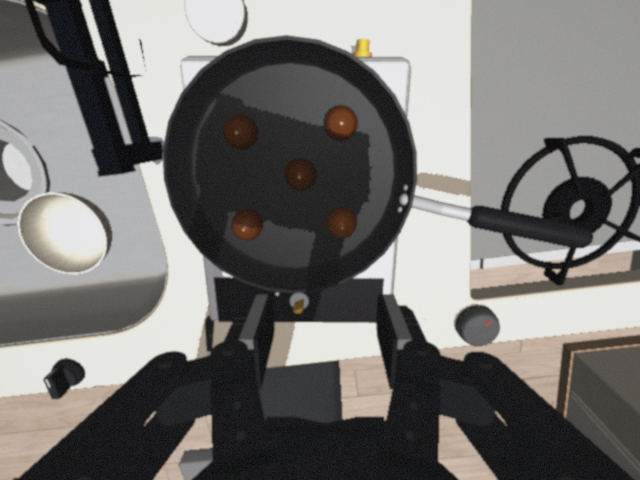

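All five now lie apart in a dice-five pattern: pixels (240,132), (341,122), (300,174), (247,225) and (342,223). Now a close look straight down at the spindle.

Run:
```python
from h import *
from scipy.spatial.distance import pdist
w=cam("wrist"); P=atz(w,[(240,132),(341,122),(300,174),(247,225),(342,223)],121); print(P.round(1),pdist(P[:,:2]).round(0),np.hypot(*(P[:,:2]-[639,-138]).T).round(0))
x=np.array([.991,-.135]); p=np.array([479.5,-116])-83*x
robot.servo_line([*p,200],speed=250); robot.servo_line([*p,105],speed=200)
w=cam("wrist"); save(w,"w5"); q=proj(w,[479.5,-116,89])[0]; print(q,get_obs()['t'])
u,v=q.astype(int); save(w,"w5a",(u-50,v-40,u+50,v+35),8)
np.save("w5.npy",np.r_[w[2].ravel(),w[3]]); print(u-50,v-40)
```

```text
[[ 684.3  -98.9  121. ]
 [ 680.8 -189.5  121. ]
 [ 640.4 -146.3  121. ]
 [ 598.3  -87.2  121. ]
 [ 588.1 -179.5  121. ]] [ 91.  65.  87. 126.  59. 131.  93.  72.  62.  93.] [60. 66.  8. 65. 66.]
[324.87053432 123.93263133] 21.4083
274 83
```

View pics/w5a.png

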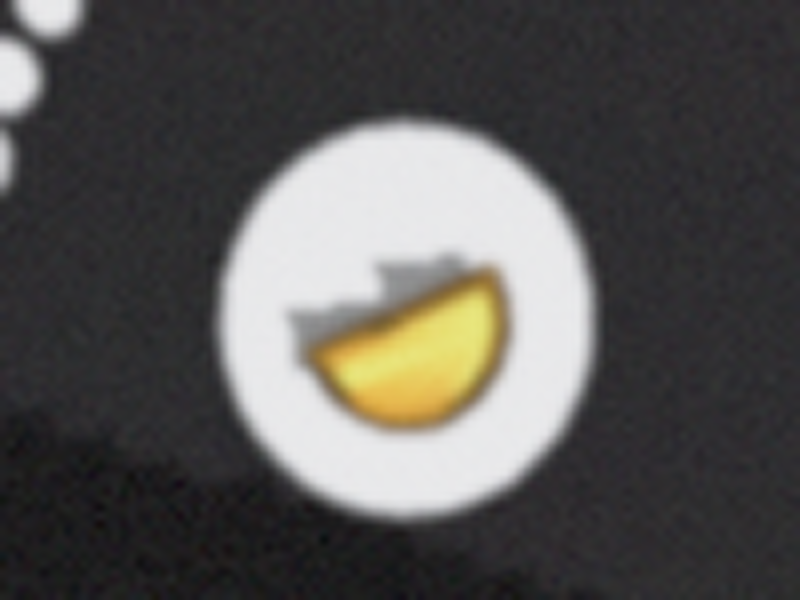

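View pics/w5.png

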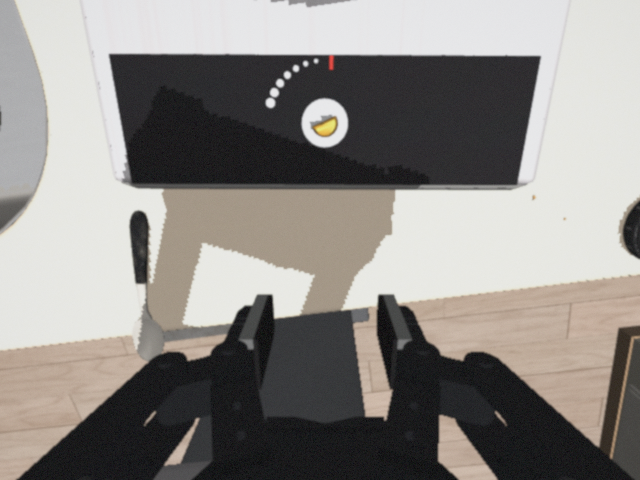

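The close view shows a D shape: the flat's edge runs from crop (305,352) to (497,268), and the round side is toward the robot. I'll fit the D outline, then swing to the knob with the arm drawn back.

Run:
```python
from h import *
from scipy.optimize import least_squares
im=cv2.imread("pics/w5.png"); a=np.load("w5.npy"); K=cams.grab_frame("wrist")["intrinsics"]; w=(None,K,a[:9].reshape(3,3),a[9:])
x0,y0,s=274,83,8
big=cv2.resize(im[y0:y0+75,x0:x0+100],None,fx=s,fy=s,interpolation=cv2.INTER_CUBIC)
hsv=cv2.cvtColor(big,cv2.COLOR_BGR2HSV); m=cv2.inRange(hsv,(10,90,50),(40,255,255))
c=max(cv2.findContours(m,cv2.RETR_EXTERNAL,cv2.CHAIN_APPROX_NONE)[0],key=cv2.contourArea)[:,0]
px=(c+.5)/s-.5+[x0,y0]; P=atz(w,px,88)[:,:2]
def sd(v):  # signed-distance to D
    d=P-v[:2]; n=np.array([np.cos(v[2]),np.sin(v[2])])
    return np.maximum(np.hypot(*d.T)-v[3], d@n-1.2)
r=least_squares(sd,[479,-116,.35,6],loss='soft_l1',f_scale=.3); print("fit x,y,th,r",r.x,"rms",np.sqrt(np.mean(sd(r.x)**2)))
m2=cv2.inRange(hsv,(0,0,150),(180,60,255)); c2=max(cv2.findContours(m2,cv2.RETR_EXTERNAL,cv2.CHAIN_APPROX_NONE)[0],key=cv2.contourArea)
(e,ax,an)=cv2.fitEllipse(cv2.convexHull(c2)); print("disc",atz(w,(np.array(e)+.5)/s-.5+[x0,y0],67.5),ax)
# go towards the knob: stay drawn back
o=get_obs(); p=o['tool_pos']; robot.servo_line([p[0]-10,p[1],200],speed=250)
robot.move_pose([300,265,230],down(0.6)); w=cam("wrist"); save(w,"w6"); print(proj(w,[370,270,20]),get_obs()['qpos'],get_obs()['t'])
np.save("w6.npy",np.r_[w[2].ravel(),w[3]])
```

```text
fit x,y,th,r [ 4.79678225e+02 -1.15848811e+02  2.67652435e-01  5.32276181e+00] rms 0.09539375603379065
disc [[ 480.18641556 -115.83100049   67.5       ]] (371.7388000488281, 391.8449401855469)
[[359.84879713 146.33445687]] [ 5.28633442e-01 -2.23770520e-01  1.80163387e+00 -1.49379981e-04
  1.56414354e+00  1.50107832e+00] 23.5
```

View pics/w6.png

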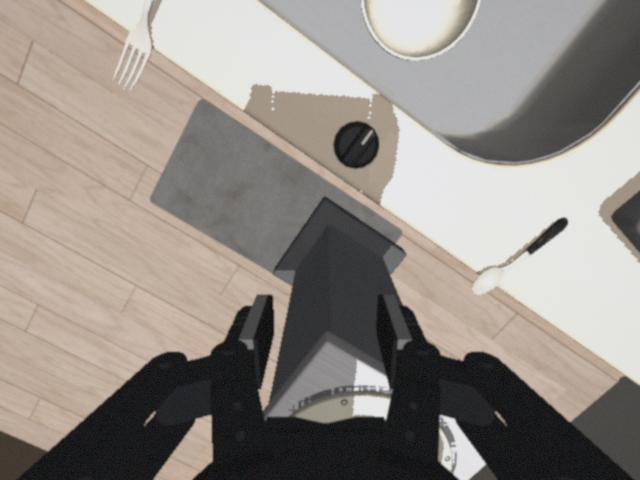

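Spindle axis is (479.8,-115.9) and its flat faces 0.27 rad. The knob is visible at (357,145) with its white pointer line; zooming in.

Run:
```python
import cv2
im=cv2.imread("pics/w6.png")[105:180,310:410]; cv2.imwrite("pics/w6a.png",cv2.resize(cv2.convertScaleAbs(im,alpha=2.2,beta=0),None,fx=8,fy=8,interpolation=cv2.INTER_CUBIC))
```

```text
(no output)
```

View pics/w6a.png

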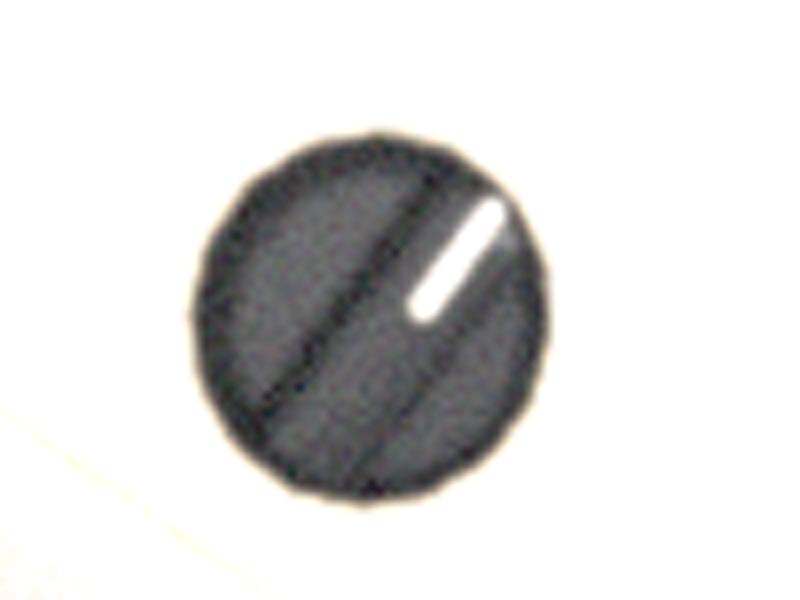

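Run:
```python
from h import *
a=np.load("w6.npy"); K=cams.grab_frame("wrist")["intrinsics"]; w=(None,K,a[:9].reshape(3,3),a[9:])
f=lambda c:(np.array(c)+.5)/8-.5+[310,105]
C=atz(w,f([371,317]),3)[0]; L=atz(w,f([[422,312],[494,207]]),40); d=L[1]-L[0]; th=np.arctan2(d[1],d[0]); n=np.array([-np.sin(th),np.cos(th)])
print(C,L,"th",th,"off",(L[:,:2]-C[:2])@n,"along",(L[:,:2]-C[:2])@[np.cos(th),np.sin(th)])
print("dia",np.linalg.norm(np.diff(atz(w,f([[193,317],[550,317]]),3),axis=0)), "t",get_obs()['t'])
# other view from directly above, camera over the knob
th0=0.6; p=C[:2]-83*np.array([np.cos(th0),np.sin(th0)])
print(p,kinematics.ik([*p,120],down(th0)))
```

```text
[369.51344633 272.64592197   3.        ] [[373.25897397 271.93889318  40.        ]
 [387.43350818 272.00478194  40.        ]] th 0.0046483567513436385 off [-0.72443165 -0.72443165] along [ 3.74220067 17.91688802]
dia 46.59123999827835 t 23.55
[301.01059029 225.78059668] [ 4.37999852e-01 -2.12730282e-01  2.01868250e+00 -8.88178420e-16
  1.33564044e+00  1.40879618e+00]
```

The knob is at (369.5,272.3) with its pointer at 0.005 rad. The skirt measures 46.6 mm, and the pointer line ends 17.9 mm out and passes 0.7 mm from the axis, which is consistent. Now grasping across the bar.

Run:
```python
from h import *
robot.move_pose([369.5,272.2,90],down(0.005)); effector.set_gripper(40)
h=robot.servo_line([369.5,272.2,21],speed=80,max_force=15); print("hit",h,get_obs()['tool_pos'])
effector.set_gripper(0); print("w",get_obs()['width'])
robot.servo_line([365,265,150],speed=150); robot.pause(.2)
o=get_obs(); print(o['width'],o['ft_force'],o['tool_pos'],o['t'])
w=cam("wrist"); save(w,"w7")
c=o['tool_pos']+np.array([0,0,-21]); print(c,proj(w,[c,c+[24,0,0],c-[24,0,0],c+[20,0,40]]))
np.save("w7.npy",np.r_[w[2].ravel(),w[3],o['tool_pos']])
```

```text
hit False [369.73405391 272.33387122  21.41489225]
w 12.321472576039206
12.501235252211666 [-0.47630011 -0.30304238 -1.85719421] [364.753945   264.904988   149.28662501] 27.05
[364.753945   264.904988   128.28662501] [[325.20776479 287.2606079 ]
 [325.46310854 244.77570708]
 [324.97333966 326.26500437]
 [325.58654992 287.90096569]]
```

View pics/w7.png

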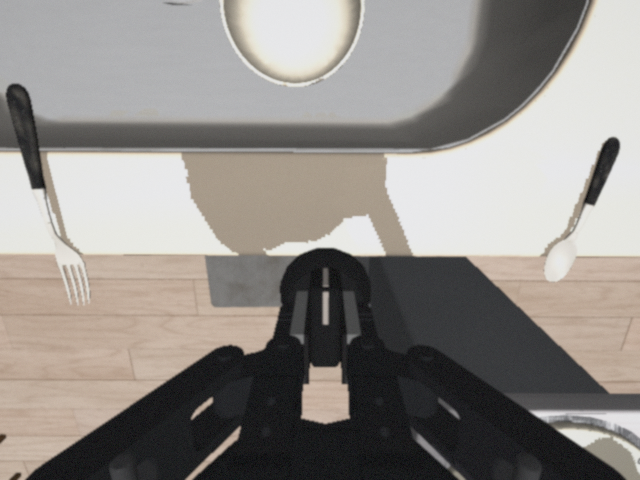

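The knob is held across its bar, upright, with the pointer forward at (325,268) to (325,325). The skirt's front edge is near row 248 against a predicted 245. Zooming to refine the offset.

Run:
```python
import cv2
im=cv2.imread("pics/w7.png")[235:345,262:388]; cv2.imwrite("pics/w7a.png",cv2.resize(cv2.convertScaleAbs(im,alpha=2.5,beta=10),None,fx=5,fy=5,interpolation=cv2.INTER_CUBIC))
```

```text
(no output)
```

View pics/w7a.png

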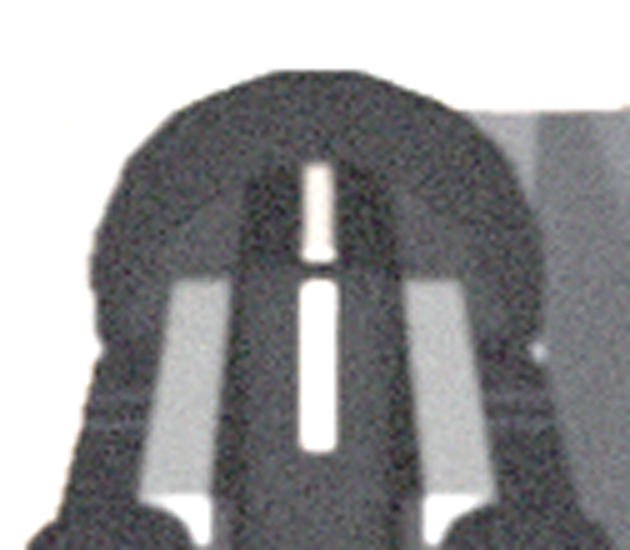

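Run:
```python
from h import *
from scipy.optimize import least_squares
a=np.load("w7.npy"); K=cams.grab_frame("wrist")["intrinsics"]; w=(None,K,a[:9].reshape(3,3),a[9:12]); T=a[12:]
an=np.linspace(0,2*np.pi,361); circ=np.c_[24*np.cos(an),24*np.sin(an),0*an]
def pred(v):
    o=T+[v[0],v[1],-v[2]]; q=proj(w,o+circ); b=proj(w,o+np.array([[20,0,40]]))[0]
    return np.array([q[:,1].min(),q[:,0].min(),q[:,0].max(),b[1]])
obs=np.array([249.0,280.0,371.0,289.3])
print(pred([0,0,21]),obs)
r=least_squares(lambda v:pred(v)-obs,[0,0,21]); print(r.x,r.fun)
for h in (20,21,22): 
    r=least_squares(lambda v:pred([v[0],v[1],h])-obs,[0,0]); print(h,r.x,r.fun)
```

```text
[244.77570708 280.01319268 370.398742   287.90096569] [249.  280.  371.  289.3]
[-1.96400436 -0.17007544 22.4810039 ] [-1.60821218  0.80981553 -0.80964678  1.27349985]
20 [-0.83846898 -0.1588896 ] [-1.99747431  0.13804477 -0.13791661  1.63821368]
21 [-1.29226597 -0.1633987 ] [-1.83886863  0.41123547 -0.41109232  1.48978309]
22 [-1.74587902 -0.16790702] [-1.68257854  0.68114168 -0.68098201  1.3432869 ]
```

In-hand fit: lateral offset is about 0, and the fore-aft offset is about -1 mm, with camera bias of the same order. The chamfer tolerates about 2 mm. Now draw back, swing across and descend onto the spindle with a force limit.

Run:
```python
from h import *
yaw=.268; S=np.array([479.8,-115.9])+.9*np.array([np.cos(yaw),np.sin(yaw)])
robot.servo_line([310,225,190],speed=250)
robot.move_pose([420,-100,190],down(yaw))
robot.servo_line([*S,135],speed=150); robot.servo_line([*S,115],speed=80); robot.pause(.15)
o=get_obs(); f0=o['ft_force'];print(o['tool_pos'],f0,o['width'],o['t'])
s=cam("side"); save(s,"s2",(320,150,440,250),6)
for z in (111,109,107,105,103,101,99,97):
    h=robot.servo_line([*S,z],speed=30,max_force=12); o=get_obs(); print(z,h,o['tool_pos'].round(2),(o['ft_force']-f0).round(1),o['width'].round(2))
    if h or abs(o['ft_force'][2]-f0[2])>10: break
print(o['t'],o['wrist_torque'])
```

```text
[ 480.81277588 -115.75266087  115.46399117] [ 0.63195703  0.4535339  -0.81108817] 12.529712342423394 30.1667Traceback (most recent call last):
  File "<stdin>", line 9, in <module>
AttributeError: 'float' object has no attribute 'round'
```

View pics/s2.png

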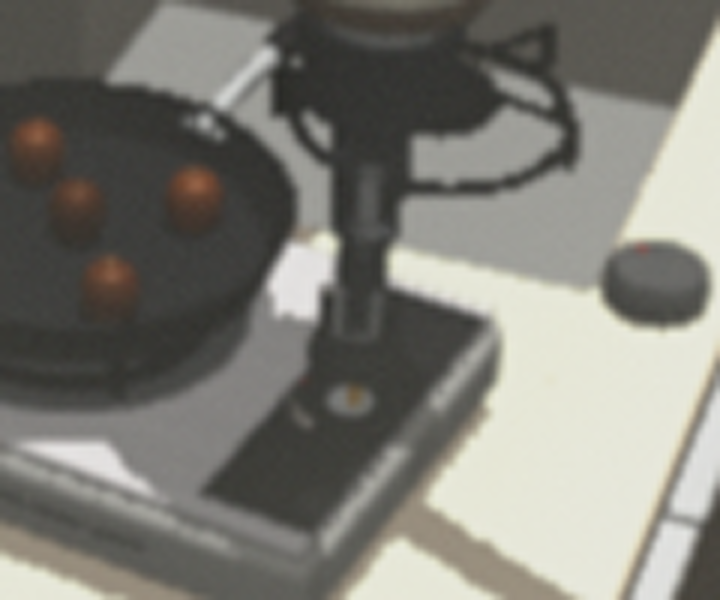

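The side view shows the knob upright just above the spindle, laterally in line, with the chestnuts still apart. I'll carry on descending in steps.

Run:
```python
from h import *
yaw=.268; S=np.array([479.8,-115.9])+.9*np.array([np.cos(yaw),np.sin(yaw)])
f0=np.array([.63,.45,-.81]); o=get_obs(); print(o['tool_pos'],o['ft_force'])
for z in (109,107,105,103,101,99,97):
    h=robot.servo_line([*S,z],speed=30,max_force=12); o=get_obs(); print(z,h,o['tool_pos'].round(2),(o['ft_force']-f0).round(1),round(o['width'],2))
    if h or abs(o['ft_force'][2]-f0[2])>10: break
print(o['t'],o['wrist_torque'].round(2))
```

```text
[ 480.55024718 -115.61323319  110.78357776] [ 0.13534692  0.8376155  -1.04846388]
109 False [ 480.6  -115.63  108.85] [-0.7 -1.   0.1] 12.59
107 False [ 480.61 -115.64  106.85] [0.6 0.2 0.1] 12.75
105 False [ 480.58 -115.64  104.84] [-0.4  0.9  0.4] 12.35
103 False [ 480.6  -115.63  102.85] [-0.2 -0.2 -0.1] 12.38
101 False [ 480.61 -115.63  100.86] [-1.  -1.1  0.5] 12.52
99 False [ 480.61 -115.63   98.87] [ 0.3 -0.1  0.2] 12.46
97 False [ 480.64 -115.67   96.92] [-0.8 -0.3  0.1] 12.43
32.25 [-0.01  0.05  0.02]
```

There was no contact force, so the D slid on cleanly (12 mm past the tip). Now press in steps; expect about 5 N at seating near z=96, rising to 10 N at the stop 6 mm lower.

Run:
```python
from h import *
yaw=.268; S=np.array([479.8,-115.9])+.9*np.array([np.cos(yaw),np.sin(yaw)])
f0=np.array([.63,.45,-.81])
for z in (96,95,94,93,92,91,90,89.5,89,88.5,88):
    h=robot.servo_line([*S,z],speed=15,max_force=25); robot.pause(.1); o=get_obs(); print(z,h,o['tool_pos'].round(2),(o['ft_force']-f0).round(1),round(o['width'],2))
    if h or o['ft_force'][2]-f0[2]>22: break
print(o['t'],o['wrist_torque'].round(2))
```

```text
96 False [ 480.71 -115.69   96.09] [-1.4 -0.6  2.5] 12.95
95 False [ 480.72 -115.68   95.05] [-1.4 -0.4  3. ] 12.53
94 False [ 480.68 -115.65   94.02] [-1.4 -0.3  4.7] 12.7
93 False [ 480.72 -115.69   93.05] [-0.4  0.   4.9] 12.45
92 False [ 480.73 -115.67   92.08] [-1.  -1.   4.8] 12.52
91 False [ 480.71 -115.68   91.1 ] [-1.5  0.1  6. ] 12.75
90 False [ 480.79 -115.69   90.42] [-2.4 -0.3 10.9] 12.46
89.5 False [ 480.9  -115.74   90.28] [-3.7  0.6 16.7] 12.27
89 False [ 480.99 -115.8    90.12] [-5.5  0.7 21.6] 12.56
88.5 False [ 481.05 -115.82   89.96] [-8.2  1.7 26.7] 12.78
35.75 [ 0.46  1.29 -0.03]
```

Contact began at z≈96.1 and a hard stop came at z≈90.3, a 5.8 mm stroke matching the expected 6 mm. The hold is now about 27 N. Final check from the cameras.

Run:
```python
from h import *
robot.pause(.5); o=get_obs(); print(o['tool_pos'].round(2),o['ft_force'].round(1),o['width'],o['t'])
s=cam("side"); w=cam("wrist"); a=cv2.resize(s[0][140:260,290:450],(640,480),interpolation=cv2.INTER_CUBIC)
cv2.imwrite("pics/f1.png",a[...,::-1]); save(w,"f2")
```

```text
[ 481.07 -115.81   89.96] [-6.9  1.9 25.5] 12.334517417651247 36.25
```

View pics/f1.png

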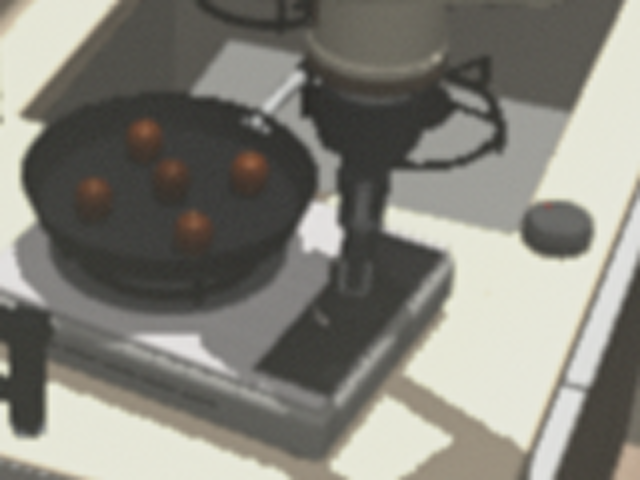

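View pics/f2.png

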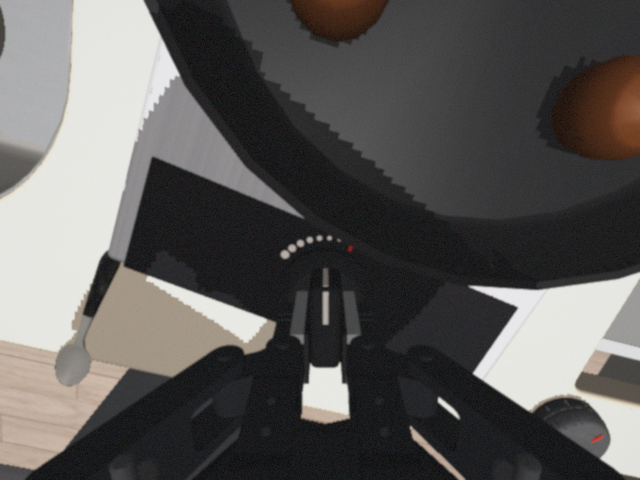

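The side view shows all five chestnuts apart on the pan floor and the knob down on the panel at (355,275). The wrist view shows the knob still held straight, pointer at (325,290), with the timer and spoon undisturbed. Handing in.

Run:
```python
from h import *
job.hand_in(); o=get_obs(); print(o['tool_pos'],o['ft_force'],o['width'],o['t'])
```

```text
the job is handed in; nothing more can be done
the job is handed in; nothing more can be done
```

The job is handed in: the chestnuts are spread in one layer, and the arm is still holding the knob pressed down. It took about 36 s of the 72 s allowed.

- **Chestnuts:** I moved three of the five one by one and left the other two in place. Closest measured centres are 59 mm apart, so at least about 29 mm of clear space. The last side picture still shows all five separate on the pan floor.
- **Knob:** I turned it to match the spindle flat, measured at 0.27 rad, and it slid on with no measurable resistance. Spring contact began at tool height 96.1 mm and it hit a hard stop at about 90.3 mm, close to the expected 6 mm of travel. It was held there with about 25 N and a steady grip at the last check.
- **Bystanders:** The arm touched none of them. The last pictures show the timer and spoon undisturbed. The fork was last seen just after I picked up the knob, and the spice tin was not checked at the end.
- **Small disagreements:** The in-hand camera check of the knob's position was about 1–2 mm inconsistent with itself. The finger-width reading was about 1.5–3 mm below the true sizes. The spring force read about 3–6 N instead of 5–10 N during the press. None of these affected the fit or the stop.

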